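# Lock the module's slotted fastener with the stubby flat driver

### The job

Take the teal-handled flat screwdriver from the wooden stand, feel its blade into the slot of the loose brass fastener down in the teal-ringed well of the white module, and turn the fastener clockwise into its locked position, at or just short of its stop. Press and twist lightly: never more than 25 N between blade and fastener. Then put the screwdriver back upright in its empty hole in the stand, fully down, leave it there, and leave the other things on the bench alone.

Things in the scene. Friction and masses are not known exactly. Their poses are not given: they have to be found in the camera images.
- driver: Stubby flat screwdriver, teal, 0.12 kg, 130 mm long, upright in the stand. Origin: middle of the blade's bottom edge; z up the shaft. Blade 11 mm wide along its x, 2.4 mm thick along its y (lowest 2 mm: 1.8 mm thick), 12 mm high; then a shaft 10 mm thick up to z = 55 mm; then the handle, 28 x 28 mm square, faces square to x and y, z = 55 to 130 mm.
- blade_tip (a point): Middle of the flat driver's bottom edge (the same point as the driver's origin).
- cross_driver: Cross-head screwdriver of the same size with an orange handle in the stand's other hole; which hole each driver stands in varies. Not to be used or moved. Origin at its tip, z up.
- stand: Fixed wooden stand, 80 (x) x 180 (y) x 62 mm high, origin at the centre of its underside. Two square through holes 16 mm wide with 3 mm chamfers at its y = +48 and -48 mm. A driver stands with the shoulder of its handle on the stand's top, so its tip is 7 mm above the table.
- hole_a (a point): Mouth of the stand's hole at y = +48 mm, at the height of the stand's top (62 mm).
- hole_b (a point): Mouth of the stand's hole at y = -48 mm, at the height of the stand's top (62 mm).
- module: Fixed white instrument module, 200 (x) x 140 (y) x 70 mm high, origin at the centre of its underside. In its top at x = -50, y = 0 mm is a round well 24 mm across with a teal ring round its mouth, holding the loose fastener. The flush steel slotted head at x = +60 mm is a fixed fastener, already locked.
- well (a point): Centre of the well's mouth (70 mm up), on the fastener's vertical axis; axes as the module's. Brass fastener head 20 mm across with a slot right across it, 4.2 mm wide and deep, black floor. Its top lies 2 to 16 mm below the mouth (varies, not measured). At the start the slot lies anywhere from 0.6 rad counterclockwise to 0.9 rad clockwise of the module's x axis (not measured).
- screw (a joint): Angle by which the loose fastener in the well has been turned clockwise seen from above, rad: starts at 0 to 0.3, locked above 1.1, hard stop at 1.3. 0.045 N m of friction; stays where left. The head rides on a spring: yields 1 mm per 10 N pressed, up to 4 mm, and springs back; when the blade drops into the slot the head springs up and the push falls off.
- multimeter: Teal hand-held multimeter lying on its back, 85 x 180 x 46 mm, origin at the centre of its underside. Bystander.
- parts_tray: Loose blue parts tray, 140 x 100 x 30 mm, origin at the centre of its underside. Bystander.
- card_box: Small white card box, 100 x 70 x 30 mm, origin at the centre of its underside. Bystander.
- ref_weight: Brass reference weight, 40 mm across and 40 mm high, origin at the centre of its underside. Bystander.

How it is judged:
By the outcome, as a careful person would: the job done as asked, in the order asked, and still so for the second after the job is handed in, with the robot touching nothing.
It also fails if it takes over 72 s, if anything falls off the work surface, if the arm or the gripper's body presses on something with over 40 N, if the wrist force passes 120 N, or if a joint passes its speed limit or range.

### The arm

A 6-joint arm with a two-finger parallel gripper is mounted at the origin on the work surface. World frame = base frame: x ahead of the robot, y to its left, z up, the work surface at z = 0. Lengths are in m, angles in degrees, forces in N, time in s.
With the tool pointing down it reaches from about 0.25 to 0.725 m from the base axis. Payload 9.7 kg.
Tool frame: the origin (TCP) lies at the very end of the fingers, on their centre line; the grasp point (between the pads) lies 19 mm behind it; z points along the fingers, y is the line along which they close (so a half turn about z gives the same grasp; the last joint's range is limited). The gripper opens to 85 mm and grips with 20 to 120 N. Pads are 22 mm wide; open, the fingers measure 114 mm over their backs; the gripper's body (76 mm by 85 mm) begins 54 mm behind the grasp point. The pads swing forward as they close: fully open they stand 13 mm farther back than shut.
Start: joints at [-64.458, 4.979, 10.078, 95.1, 0, 90], TCP at [0.237, -0.496, 0.231] pointing down, gripper open.
Joint ranges: [-179.16, 179.16], [-48.56, 103.87], [-65.8, 70.77], [-126.05, 130.52], [-82.76, 87.17], [-180, 180]. Speed limits (degrees/s): [127.2, 127.2, 147.25, 180, 180, 180].

### API

Orientations are given as [roll, pitch, yaw] about the fixed x, y, z axes, in that order (R = Rz(yaw) Ry(pitch) Rx(roll)).
In Python, from workcell import bot gives the robot as it stands.
- The arm moves only by the tool arm_command, never from a script. Its argument "series" is a list of rows, each a list of 4 numbers: the shift along the tool's x, y, z in m, then the turn about the tool's z in rad. A call has exactly 5 rows; each row is the pose to reach, as a shift and turn from the pose commanded when the call began, along the tool's axes at that moment; what a row does not reach only later rows make up. A row lasts 1/10 s, in which the tool goes at most 50 mm and 8.59 degrees, less where a joint would pass 70% of its speed; a pose out of reach is approached as far as the arm can. A call with a gripper value outside its range is refused whole. "hand" is the finger opening in m, from 0 to 0.0854, set as the call begins (left out, the last holds). The fingers move at their own pace and stop on an object; "grip_force" is the grip in N (left out, the last holds). Time passes only in rows, so rows that repeat a pose let the fingers close, or fill a call up. It gives the time, the measured TCP pose, the force, the opening and the grip force at its end, in the units of the state.
- bot.get_obs(): the state, without advancing time (a new reading comes with each control period).
- bot.camera(name): name is "side" or "top" or "wrist"; returns a dict with "color" (384x512x3 uint8, blue, green, red), "camera_matrix" (3x3 intrinsics, pixels), "xyz" and "orientation" of the camera in the world; the wrist camera has in their place "T_tool_cam" (4x4, takes a point from camera to tool coordinates, whose origin is the TCP and whose axes are the flange's). Camera axes: x right, y up, looking along -z (the intrinsics and any distortion apply to the point x, -y, -z); pixel columns grow to the right and rows downward; lengths in m; the calibration is good to about 2 mm. A picture is of the moment at which its call begins: read the wrist's pose just before it. There is no depth.
- bot.job_done(): hands the job in; it is judged then, once.
Trained networks look in the newest picture that a camera, given by its name, has taken for a name from the list of things; names that differ only in an ending like _2 or _b are one class to them, and where a whole thing is asked for, a point or a joint stands for the part that bears it (a point fixed in the world has none). Each returns a list of dicts, best first, with "confidence" (0 to 1); they miss things now and then, are a little off and sometimes report something else, mostly with a low value. They report only what shows in the picture. A call takes as long as a camera call.
- bot.find_in(camera, target): "location" ([column, row] in pixels, amid what is visible of it).
- bot.mark_of(camera, target): "location" ([column, row] in pixels: a listed point, or the origin of a listed thing).
The state is a dict: "time": time; "q": joint angles; "qd": joint speeds; "joint_efforts": joint torques, N m; "ee_pos": TCP position; "tcp_rot": TCP orientation; "wrist_force": force on the tool from outside, world axes, zero at the start; "torque": the same for the moment, N m; "opening": finger opening in m; "grasp_force": force on a finger pad.
Only numpy, scipy, OpenCV 4.12 (cv2) and the standard library are available. Lean on these libraries where they do the work, as an engineer would, in place of code of your own. Each camera call takes 0.05 s, during which the arm holds its last target. There are 200 camera calls.

## Working session

There is one attempt and no reset: what is moved stays moved. The work goes in short steps, Python scripts to look and compute and a tool call to move; the robot and the scene stay as the last step left them, time stands still between calls to the robot, and variables do not carry over. Pictures are saved under pics/ and viewed, at most 10 in all, crops included, and the job is handed in when it is done.

Besides the shell and the picture viewer there is one more tool, called after "Request:" as name(argument=value, ...) on one line, values as JSON. arm_command: Moves the arm, as the interface text tells. Its arguments: {"type":"object","properties":{"series":{"type":"array"},"hand":{"type":"number"},"grip_force":{"type":"number"}},"required":["series"]}

```bash
mkdir -p pics
cat > h.py <<'E'
import numpy as np, cv2
from scipy.spatial.transform import Rotation as R
from workcell import bot
def tool():
    o=bot.get_obs(); return R.from_euler('xyz',o['tcp_rot'],degrees=True).as_matrix(), np.array(o['ee_pos'])
def cam(n):
    if n=='wrist': Rt,p=tool()
    c=bot.camera(n); K=np.array(c['camera_matrix'])
    if n=='wrist':
        T=np.array(c['T_tool_cam']); return c['color'],K,Rt@T[:3,:3],Rt@T[:3,3]+p,c
    o=np.array(c['orientation'])
    M=o if o.shape==(3,3) else R.from_euler('xyz',o,degrees=True).as_matrix()
    return c['color'],K,M,np.array(c['xyz']),c
def ray(px,K,M,dist=None):
    u=cv2.undistortPoints(np.array([[px]],float),K,dist)[0,0]
    return M@np.array([u[0],-u[1],-1.])
def atz(px,z,K,M,C,dist=None):
    d=ray(px,K,M,dist); return C+d*(z-C[2])/d[2]
def proj(P,K,M,C):
    q=M.T@(np.array(P)-C); q=np.array([q[0],-q[1],-q[2]]); q=K@q; return q[:2]/q[2]
E
python3 - <<'E'
from h import *
print(bot.get_obs())
for n in ['top','side','wrist']:
    im,K,M,C,c=cam(n); print(n,{k:v for k,v in c.items() if k!='color'})
    cv2.imwrite(f'pics/{n}0.png',im)
    for t in ['driver','cross_driver','blade_tip','stand','hole_a','hole_b','module','well']:
        a=[(np.round(x['location'],1).tolist(),round(x['confidence'],2)) for x in bot.find_in(n,t)[:2]] if t not in('hole_a','hole_b','well') else ''
        print(t,a,[(np.round(x['location'],1).tolist(),round(x['confidence'],2)) for x in bot.mark_of(n,t)[:2]])
a=cv2.imread('pics/top0.png');b=cv2.imread('pics/side0.png')
E
```

```text
{'time': 0.0, 'q': array([-6.44567578e+01,  5.01207134e+00,  1.00319542e+01,  9.50993663e+01,
        1.42295966e-03,  8.99989489e+01]), 'qd': array([-0.0288351 , -0.02708223, -0.08113795,  0.07973129, -0.09580233,
        0.0044591 ]), 'joint_efforts': array([-2.63185511e-04, -5.20396757e+01,  4.64796853e+01,  1.66086538e-02,
       -3.30932960e-05, -1.36614381e-05]), 'ee_pos': array([ 0.23705775, -0.4960217 ,  0.23055136]), 'tcp_rot': array([-1.79920517e+02, -1.42441642e-03,  2.55442913e+01]), 'wrist_force': array([-0.62254077,  0.11544282, -0.55504959]), 'torque': array([ 0.01295548,  0.03645827, -0.01049177]), 'grasp_force': 0.0, 'opening': 0.08566033742341017}
top {'camera_matrix': array([[481.56883429,   0.        , 265.54010646],
       [  0.        , 481.56883429, 192.98340553],
       [  0.        ,   0.        ,   1.        ]]), 'xyz': array([0.29455288, 0.01150179, 1.36185608]), 'orientation': array([ 12.88426653,  -0.166041  , -95.61655579])}
driver [([197.3, 212.7], 0.51), ([183.5, 219.2], 0.48)] [([201.6, 218.0], 0.58), ([164.7, 219.5], 0.54)]
cross_driver [([161.4, 218
[... 1100 characters left out ...]
rist {'camera_matrix': array([[267.27739485,   0.        , 257.20887359],
       [  0.        , 267.27739485, 193.04044293],
       [  0.        ,   0.        ,   1.        ]]), 'T_tool_cam': array([[-5.13236656e-04,  9.61332837e-01,  2.75388657e-01,
         6.97667423e-02],
       [ 9.99999868e-01,  4.85604125e-04,  1.68523272e-04,
        -1.77583050e-03],
       [ 2.82770873e-05,  2.75388707e-01, -9.61332960e-01,
        -1.42673416e-01],
       [ 0.00000000e+00,  0.00000000e+00,  0.00000000e+00,
         1.00000000e+00]])}
driver [] []
cross_driver [] [([215.5, 39.7], 0.36)]
blade_tip [] []
stand [] []
hole_a  [([216.1, 41.2], 0.55)]
hole_b  [([216.1, 41.2], 0.55)]
module [] []
well  []
```

View pics/top0.png

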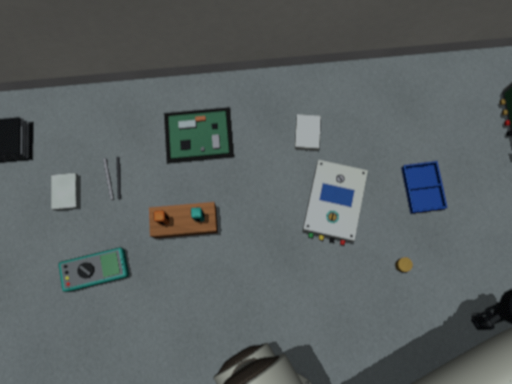

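Run:
```python
from h import *
for n,pts in [('top',dict(hA=((197.3,217.1),.062),hB=((164.7,219.5),.062),stand=((187.2,219.7),0),well=((332,214.9),.07),mod=((333.9,202.6),0),drvtop=((197,212.7),.13))),('side',dict(h1=((242,232.1),.062),h2=((226,253.1),.062),stand=((236.9,253.4),0),well=((294.6,163),.07)))]:
    im,K,M,C,c=cam(n)
    for k,(p,z) in pts.items(): print(n,k,np.round(atz(p,z,K,M,C),4))
```

```text
top hA [0.5409 0.1711 0.062 ]
top hB [0.5429 0.2602 0.062 ]
top stand [0.5479 0.208  0.    ]
top well [ 0.5097 -0.1954  0.07  ]
top mod [ 0.5566 -0.2167  0.    ]
top drvtop [0.5396 0.1628 0.13  ]
side h1 [0.5436 0.1674 0.062 ]
side h2 [0.5522 0.2642 0.062 ]
side stand [0.543  0.2116 0.    ]
side well [ 0.506 -0.213  0.07 ]
```

View pics/side0.png

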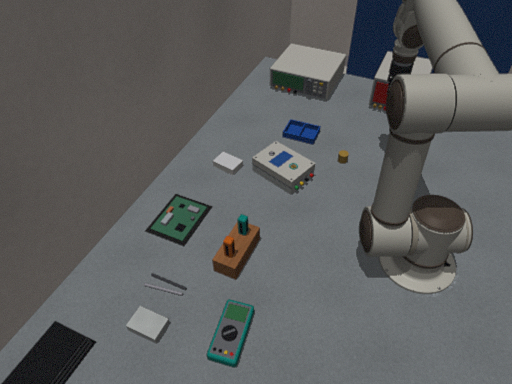

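Request:
arm_command(series=[[0.037,-0.022,0.008,0],[0.075,-0.043,0.016,0],[0.112,-0.065,0.024,0],[0.15,-0.087,0.032,0],[0.187,-0.108,0.04,0]])

```text
time: 2.7
ee_pos: [0.3599, -0.3167, 0.1911]
tcp_rot: [180.0, -0.0, 25.5]
wrist_force: [-0.1, -0.0, 0.0]
opening: 0.0852
grasp_force: 0.0
```

Request:
arm_command(series=[[0.037,-0.022,0.015,0.14],[0.075,-0.043,0.03,0.28],[0.112,-0.065,0.045,0.42],[0.124,-0.072,0.06,0.445],[0.124,-0.072,0.06,0.445]])

```text
time: 3.2
ee_pos: [0.4402, -0.1974, 0.1292]
tcp_rot: [-179.9, 0.2, 0.2]
wrist_force: [-0.3, 0.1, -0.1]
opening: 0.0851
grasp_force: 0.0
```

Run:
```python
from h import *
o=bot.get_obs();print(o['time'],o['q'],o['ee_pos'],o['tcp_rot'])
im,K,M,C,c=cam('wrist'); cv2.imwrite('pics/w1.png',im)
for t in ['well','module']: print(t,[(np.round(x['location'],1).tolist(),round(x['confidence'],2),atz(x['location'],.07,K,M,C)) for x in bot.mark_of('wrist',t)[:2]])
p=proj([.508,-.2,.07],K,M,C); print(p,C)
cv2.imwrite('pics/w1c.png',cv2.resize(im,(768,576),interpolation=cv2.INTER_CUBIC))
```

```text
3.2 [-2.41616395e+01 -4.89486547e+00 -1.10920909e+01  8.39819852e+01
  1.99167108e-02  1.55658171e+02] [ 0.44024926 -0.1973931   0.12915394] [-1.79907987e+02  1.55069933e-01  1.80283037e-01]
well [([251.8, 127.8], 0.75, array([ 0.50110714, -0.1915993 ,  0.07      ]))]
module [([270.0, 69.7], 0.88, array([ 0.54027862, -0.2043254 ,  0.07      ]))]
[263.33648324 118.07312906] [ 0.50967619 -0.19597345  0.27163675]
```

View pics/w1c.png

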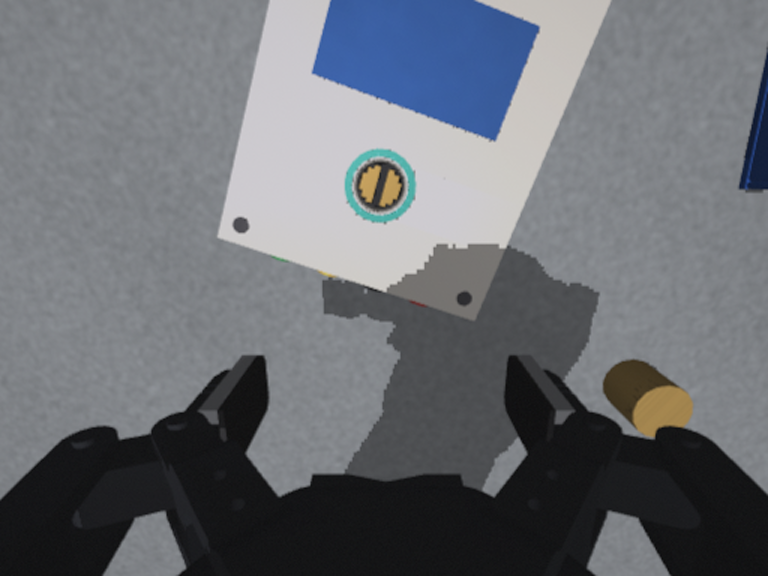

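```bash
cat > slot.py <<'E'
from h import *
def ringslot(im,K,M,C,guess,zt):
    # rectify horizontal plane z=zt to metric image, 0.1mm/px, 40mm square; rows down=-x, cols right=-y
    S=400; k=1e4
    cor=[[guess[0]+.02,guess[1]+.02,zt],[guess[0]+.02,guess[1]-.02,zt],[guess[0]-.02,guess[1]-.02,zt],[guess[0]-.02,guess[1]+.02,zt]]
    H=cv2.getPerspectiveTransform(np.float32([proj(p,K,M,C) for p in cor]),np.float32([[0,0],[S,0],[S,S],[0,S]]))
    return cv2.warpPerspective(im,H,(S,S),flags=cv2.INTER_CUBIC)
def xy(g,c,r): return g[0]+.02-r*1e-4, g[1]+.02-c*1e-4
E
python3 - <<'E'
from slot import *
im,K,M,C,c=cam('wrist')
g=(.5035,-.193)
# ring at z=.07
w=ringslot(im,K,M,C,g,.07); hsv=cv2.cvtColor(w,cv2.COLOR_BGR2HSV)
teal=cv2.inRange(hsv,(80,80,60),(100,255,255))
cn=max(cv2.findContours(teal,cv2.RETR_EXTERNAL,cv2.CHAIN_APPROX_NONE)[0],key=cv2.contourArea)
e=cv2.fitEllipse(cn); print('ring',xy(g,*e[0]),e)
br=cv2.inRange(hsv,(10,80,80),(30,255,255))
cs=sorted(cv2.findContours(br,cv2.RETR_EXTERNAL,cv2.CHAIN_APPROX_NONE)[0],key=cv2.contourArea)[-2:]
m=[np.array(cv2.minEnclosingCircle(x)[0]) for x in cs]; cc=[x.reshape(-1,2).mean(0) for x in cs]
pts=np.vstack([x.reshape(-1,2) for x in cs]).astype(np.int32); print('brass',[cv2.contourArea(x) for x in cs],cv2.fitEllipse(pts))
d=cc[1]-cc[0]; d=d if d[0]>0 else -d
# d perpendicular to slot in image; world: col->-y,row->-x
wv=np.array([-d[1],-d[0]]); print('slot yaw', np.degrees(np.arctan2(wv[1],wv[0]))+90, 'mid',xy(g,*((cc[0]+cc[1])/2)))
cv2.imwrite('pics/slot1.png',w)
# module long edge direction via module/white
wh=cv2.inRange(cv2.cvtColor(im,cv2.COLOR_BGR2HSV),(0,0,120),(180,40,255))
E
```

```text
ring (0.503886083984375, -0.19244360504150393) ((194.43605041503906, 196.13916015625), (341.8588562011719, 342.8031005859375), 42.00045394897461)
brass [11941.5, 12104.5] ((194.93096923828125, 195.28366088867188), (174.81101989746094, 209.5142822265625), 106.53849792480469)
slot yaw -16.70844231805563 mid (np.float64(0.50398591975175), np.float64(-0.1925049592263838))
```

View pics/slot1.png

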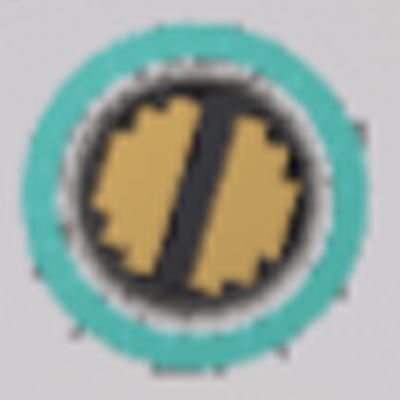

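Request:
arm_command(series=[[0,-0.03,-0.03,0],[0.005,-0.075,-0.05,0],[0.01,-0.12,-0.06,0],[0.015,-0.165,-0.07,0],[0.02,-0.21,-0.08,0]])

```text
time: 3.9
ee_pos: [0.4601, 0.0054, 0.213]
tcp_rot: [-179.8, -0.1, 0.5]
wrist_force: [0.2, -1.1, -0.2]
opening: 0.0852
grasp_force: 0.0
```

Request:
arm_command(series=[[0.005,-0.045,-0.01,0],[0.01,-0.09,-0.02,0],[0.012,-0.135,-0.02,0],[0.012,-0.157,-0.02,0],[0.012,-0.157,-0.02,0]])

```text
time: 4.4
ee_pos: [0.4772, 0.0457, 0.231]
tcp_rot: [-177.7, 0.1, 4.2]
wrist_force: [0.4, -0.1, -0.1]
opening: 0.0856
grasp_force: 0.0
```

Run:
```python
from h import *
o=bot.get_obs();print(o['time'],o['q'],o['ee_pos'],o['tcp_rot'])
im,K,M,C,c=cam('wrist'); cv2.imwrite('pics/w2.png',cv2.resize(im,(768,576),interpolation=cv2.INTER_CUBIC))
hsv=cv2.cvtColor(im,cv2.COLOR_BGR2HSV)
for nm,lo,hi in [('teal',(80,80,40),(100,255,255)),('orange',(3,170,120),(14,255,255))]:
    cs=cv2.findContours(cv2.inRange(hsv,lo,hi),cv2.RETR_EXTERNAL,cv2.CHAIN_APPROX_NONE)[0]
    for c2 in sorted(cs,key=cv2.contourArea)[-2:]:
        P=np.array([atz(p,.137,K,M,C)[:2] for p in c2.reshape(-1,2).astype(float)],np.float32)
        print(nm,cv2.contourArea(c2),cv2.minAreaRect(c2),cv2.minAreaRect(P*1000))
for t in ['stand','hole_a','driver']: print(t,[(np.round(x['location'],1).tolist(),round(x['confidence'],2),atz(x['location'],.062,K,M,C)) for x in bot.mark_of('wrist',t)[:2]])
```

```text
4.4 [  4.08468823  -4.5859133    0.43374555  95.12792963   2.32352287
 179.93364517] [0.47721179 0.04566268 0.23104543] [-1.77676353e+02  1.05580544e-01  4.15098862e+00]
teal 1526.0 ((18.499996185302734, 175.49998474121094), (36.99999237060547, 60.99999237060547), 0.0) ((472.5441589355469, 276.50140380859375), (35.62605285644531, 65.79579162597656), 78.60749816894531)
teal 1569.5 ((143.0, 114.0), (32.0, 56.0), 90.0) ((539.4615478515625, 154.82701110839844), (49.085025787353516, 26.60344123840332), 88.93991088867188)
orange 836.5 ((22.0, 105.0), (32.0, 32.0), 90.0) ((540.4959716796875, 261.4414978027344), (26.460386276245117, 25.85323715209961), 89.86381530761719)
stand [([144.0, 110.6], 0.84, array([0.54237764, 0.18768456, 0.062     ]))]
hole_a [([161.7, 115.2], 0.62, array([0.53880934, 0.16751252, 0.062     ])), ([79.7, 105.0], 0.58, array([0.54320979, 0.26168082, 0.062     ]))]
driver [([179.8, 114.5], 0.66, array([0.54106569, 0.14674644, 0.062     ]))]
```

View pics/w2.png

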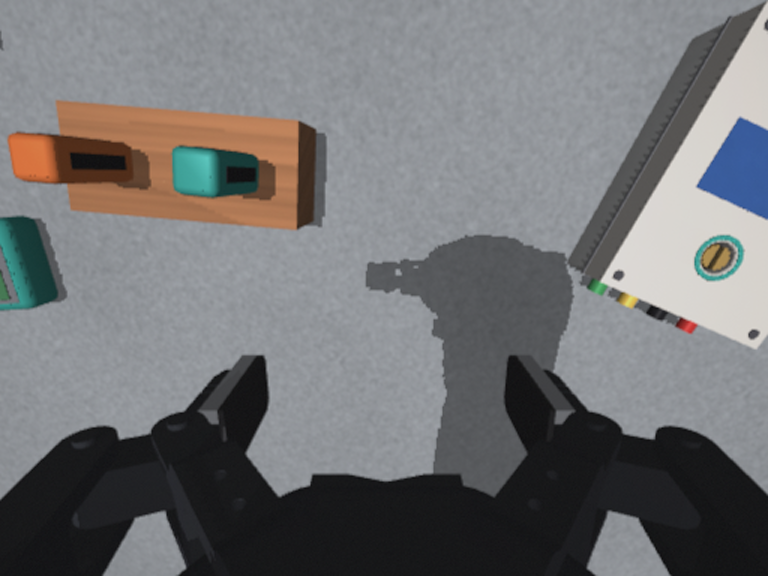

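Request:
arm_command(series=[[0,0,0,-0.14],[0,0,0,-0.28],[0,0,0,-0.42],[0,0,0,-0.56],[0,0,0,-0.7]])

```text
time: 5.1
ee_pos: [0.4769, 0.0461, 0.2313]
tcp_rot: [-178.2, -1.5, 44.6]
wrist_force: [0.9, 0.5, -0.0]
opening: 0.0857
grasp_force: 0.0
```

Run:
```python
from h import *
o=bot.get_obs();print(o['time'],o['q'],o['ee_pos'],o['tcp_rot'])
p=np.array([0.47721,0.045663,0.231045]);Rt=R.from_euler('xyz',[-177.6768,.10558,4.15099],degrees=True).as_matrix()
_,K,_,_,c=cam('wrist');T=np.array(c['T_tool_cam']);M=Rt@T[:3,:3];C=Rt@T[:3,3]+p
pts={k:atz(np.array(v)/1.5,.062,K,M,C) for k,v in dict(a=(57,100),b=(299,121),c=(297,229),d=(70,209)).items()}
for k,v in pts.items(): print(k,np.round(v,4))
d=pts['a']-pts['b'];print('stand yaw',np.degrees(np.arctan2(d[1],d[0]))-90)
d=pts['d']-pts['c'];print('stand yaw',np.degrees(np.arctan2(d[1],d[0]))-90)
# handle top corners
for q in [(174,148),(217,148),(219,193),(176,193)]: print(np.round(atz(np.array(q)/1.5,.137,K,M,C),4))
```

```text
5.1 [  4.14104593  -4.64589982   0.40739017  95.1345902    2.33101754
 139.5024848 ] [0.47688042 0.04614868 0.2313127 ] [-178.17421298   -1.45171073   44.61377379]
a [0.5817 0.3041 0.062 ]
b [0.5794 0.125  0.062 ]
c [0.5007 0.1257 0.062 ]
d [0.5026 0.3063 0.062 ]
stand yaw -0.7354437849481457
stand yaw -0.5792741115519249
[0.5527 0.1776 0.137 ]
[0.5544 0.1528 0.137 ]
[0.5296 0.1528 0.137 ]
[0.5277 0.1784 0.137 ]
```

Request:
arm_command(series=[[0,0,0,-0.148],[0,0,0,-0.296],[0,0,0,-0.444],[0,0,0,-0.592],[0,0,0,-0.74]])

```text
time: 5.65
ee_pos: [0.4769, 0.0462, 0.2313]
tcp_rot: [-179.6, -2.3, 86.9]
wrist_force: [-0.2, -0.6, -0.9]
opening: 0.0851
grasp_force: 0.0
```

Request:
arm_command(series=[[0,0,0,-0.148],[0,0,0,-0.296],[0,0,0,-0.444],[0,0,0,-0.592],[0,0,0,-0.74]])

```text
time: 6.15
ee_pos: [0.4769, 0.0462, 0.2313]
tcp_rot: [178.7, -2.0, 129.3]
wrist_force: [-0.5, 0.0, -0.2]
opening: 0.0854
grasp_force: 0.0
```

Request:
arm_command(series=[[0,0,0,-0.148],[0,0,0,-0.296],[0,0,0,-0.444],[0,0,0,-0.592],[0,0,0,-0.74]])

```text
time: 6.65
ee_pos: [0.4769, 0.0462, 0.2313]
tcp_rot: [177.7, -0.6, 171.7]
wrist_force: [0.8, -0.1, 0.0]
opening: 0.0854
grasp_force: 0.0
```

Request:
arm_command(series=[[0,0,0,-0.148],[0,0,0,-0.296],[0,0,0,-0.444],[0,0,0,-0.592],[0,0,0,-0.74]])

```text
time: 7.15
ee_pos: [0.4769, 0.0462, 0.2313]
tcp_rot: [177.9, 1.1, -145.9]
wrist_force: [0.3, -0.9, 0.5]
opening: 0.085
grasp_force: 0.0
```

Request:
arm_command(series=[[0,0,0,-0.148],[0,0,0,-0.296],[0,0,0,-0.444],[0,0,0,-0.592],[0,0,0,-0.74]])

```text
time: 7.65
ee_pos: [0.4769, 0.0462, 0.2313]
tcp_rot: [179.2, 2.2, -103.5]
wrist_force: [-0.7, -0.4, 0.7]
opening: 0.0855
grasp_force: 0.0
```

Request:
arm_command(series=[[0,0,0,-0.148],[0,0,0,-0.296],[0,0,0,-0.444],[0,0,0,-0.592],[0,0,0,-0.74]])

```text
time: 8.15
ee_pos: [0.4769, 0.0462, 0.2313]
tcp_rot: [-179.1, 2.1, -61.1]
wrist_force: [-0.1, -0.4, -0.2]
opening: 0.0853
grasp_force: 0.0
```

Request:
arm_command(series=[[0,0,0,-0.148],[0,0,0,-0.296],[0,0,0,-0.444],[0,0,0,-0.592],[0,0,0,-0.74]])

```text
time: 8.65
ee_pos: [0.4769, 0.0462, 0.2313]
tcp_rot: [-177.9, 1.0, -18.7]
wrist_force: [0.1, -0.2, -0.1]
opening: 0.0853
grasp_force: 0.0
```

Request:
arm_command(series=[[0,0,0,-0.14],[0,0,0,-0.28],[0,0,0,-0.38],[0,0,0,-0.4],[0,0,0,-0.44]])

```text
time: 9.15
ee_pos: [0.4761, 0.0559, 0.2313]
tcp_rot: [-178.1, -0.0, 5.3]
wrist_force: [0.5, 0.0, -0.2]
opening: 0.0853
grasp_force: 0.0
```

Run:
```python
from h import *
o=bot.get_obs();print(o['time'],o['q'],o['ee_pos'],o['tcp_rot']); print(tool()[0][:,2])
```

```text
9.15 [   5.57246929   -4.69582694    0.36928243   95.05526198    1.88402608
 -179.74680831] [0.476094   0.05586477 0.23130665] [-1.78115949e+02 -1.52325593e-03  5.31941447e+00]
[-0.0030215   0.03273784 -0.99945941]
```

Request:
arm_command(series=[[0,0.01,0,0],[0,0.02,0,0],[0,0.03,0,0],[0,0.04,0,0],[0,0.05,0,0]])

```text
time: 9.65
ee_pos: [0.4794, 0.033, 0.2297]
tcp_rot: [-179.3, 0.0, 3.4]
wrist_force: [0.1, 1.1, 0.6]
opening: 0.0855
grasp_force: 0.0
```

Run:
```python
from h import *
o=bot.get_obs();print(o['time'],o['q'],o['ee_pos'],o['tcp_rot']); print(tool()[0][:,2])
```

```text
9.65 [   3.49623482   -4.54568898    0.34478343   94.89548385    0.73726261
 -179.92148361] [0.47938362 0.03296276 0.22969907] [-1.79262745e+02  6.02172336e-03  3.41772493e+00]
[-8.71982186e-04  1.28380230e-02 -9.99917209e-01]
```

Request:
arm_command(series=[[0,0.01,0,0],[0,0.02,0,0],[0,0.03,0,0],[0,0.032,0,0],[0,0.032,0,0]])

```text
time: 10.15
ee_pos: [0.4806, 0.0186, 0.2293]
tcp_rot: [-180.0, 0.0, 2.1]
wrist_force: [-0.3, 1.3, 0.0]
opening: 0.0854
grasp_force: 0.0
```

Run:
```python
from h import *
o=bot.get_obs();print(o['time'],o['q'],o['ee_pos'],o['tcp_rot']); print(tool()[0][:,2])
```

```text
10.15 [ 2.19955400e+00 -4.48313280e+00  3.63196505e-01  9.48584890e+01
  2.21354632e-02 -1.79942843e+02] [0.48060829 0.01856955 0.22931571] [-1.79977877e+02  1.21817940e-02  2.14239743e+00]
[-2.26898353e-04  3.77906775e-04 -9.99999903e-01]
```

Request:
arm_command(series=[[0.013,-0.029,0.006,0.148],[0.026,-0.058,0.012,0.296],[0.04,-0.088,0.018,0.444],[0.053,-0.117,0.024,0.592],[0.066,-0.146,0.03,0.74]])

```text
time: 10.65
ee_pos: [0.5413, 0.1686, 0.1991]
tcp_rot: [-180.0, 0.0, -40.6]
wrist_force: [0.3, 0.4, 0.5]
opening: 0.0854
grasp_force: 0.0
```

Request:
arm_command(series=[[0,0,0,0.148],[0,0,0,0.296],[0,0,0,0.444],[0,0,0,0.592],[0,0,0,0.74]])

```text
time: 11.15
ee_pos: [0.541, 0.1673, 0.1993]
tcp_rot: [180.0, 0.0, -83.0]
wrist_force: [-0.4, 0.4, -0.2]
opening: 0.0853
grasp_force: 0.0
```

Request:
arm_command(series=[[0,0,0,0.14],[0,0,0,0.14],[0,0,0,0.14],[0,0,0,0.14],[0,0,0,0.14]])

```text
time: 11.65
ee_pos: [0.541, 0.1671, 0.1994]
tcp_rot: [180.0, 0.0, -90.5]
wrist_force: [-0.9, 0.7, 1.0]
opening: 0.0856
grasp_force: 0.0
```

Run:
```python
from h import *
o=bot.get_obs();print(o['time'],o['q'],o['ee_pos'],o['tcp_rot']); print(tool()[0][:,2])
im,K,M,C,c=cam('wrist'); cv2.imwrite('pics/w3.png',cv2.resize(im,(768,576),interpolation=cv2.INTER_CUBIC))
for p in [(.541,.167,.137),(.541,.167,.062)]: print(proj(p,K,M,C)*1.5)
```

```text
11.65 [ 1.71528510e+01  6.66811146e+00  8.36257085e+00  9.16968512e+01
  2.53372115e-02 -7.22997084e+01] [0.54104488 0.1671255  0.19938315] [ 1.79990018e+02  2.34105449e-02 -9.05474432e+01]
[-1.70307889e-04  4.10237009e-04 -9.99999901e-01]
[384.20172975 306.48393874]
[384.69367672 273.2980544 ]
```

View pics/w3.png

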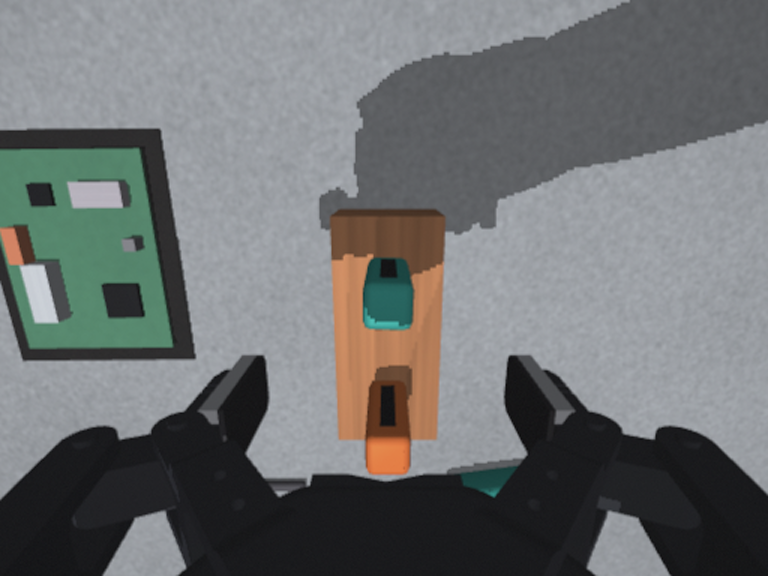

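Run:
```python
from h import *
im,K,M,C,c=cam('wrist'); Rt,p=tool(); print(p,C,c['T_tool_cam'],K); print(Rt.T@(C-p)); print(proj((.541,.167,.137),K,M,C),proj(p,K,M,C))
hsv=cv2.cvtColor(im,cv2.COLOR_BGR2HSV)
m=cv2.inRange(hsv,(80,80,40),(100,255,255)); m[:,:230]=0;m[:,290:]=0;m[:160]=0
for r in range(170,224,4):
    x=np.where(m[r])[0]; print(r,x.min() if len(x) else 0,x.max() if len(x) else 0, end='; ')
```

```text
[0.54105163 0.16712702 0.19938046] [0.53923309 0.09832411 0.34200027] [[-5.13028427e-04  9.60866144e-01  2.77012616e-01  6.87588403e-02]
 [ 9.99999342e-01  2.08841367e-04  1.12760023e-03  1.14747224e-03]
 [ 1.02562120e-03  2.77013013e-01 -9.60865620e-01 -1.42672637e-01]
 [ 0.00000000e+00  0.00000000e+00  0.00000000e+00  1.00000000e+00]] [[267.27739485   0.         257.20887359]
 [  0.         267.27739485 193.04044293]
 [  0.           0.           1.        ]]
[ 0.06876511  0.00112763 -0.14264517]
[256.11504373 204.33746831] [255.52650233 238.50677338]
170 0 0; 174 247 269; 178 245 271; 182 245 272; 186 244 272; 190 243 273; 194 242 274; 198 242 274; 202 242 274; 206 242 274; 210 242 274; 214 242 273; 218 246 272; 222 0 0;
```

Request:
arm_command(series=[[0.001,0.0006,0.03,0],[0.001,0.0006,0.06,0],[0.001,0.0006,0.085,0],[0.001,0.0006,0.103,0],[0.001,0.0006,0.103,0]])

```text
time: 12.25
ee_pos: [0.539, 0.1657, 0.0937]
tcp_rot: [179.8, -0.1, -90.6]
wrist_force: [-0.0, 0.7, -0.9]
opening: 0.0855
grasp_force: 0.0
```

Request:
arm_command(series=[[0,0,0,0],[0,0,0,0],[0,0,0,0],[0,0,0,0],[0,0,0,0]], hand=0.02, grip_force=60)

```text
time: 12.75
ee_pos: [0.5408, 0.1663, 0.0973]
tcp_rot: [-179.9, 0.0, -90.7]
wrist_force: [-0.4, -0.3, 4.7]
opening: 0.0271
grasp_force: 59.1
```

Request:
arm_command(series=[[0,0,0,0],[0,0,0,0],[0,0,0,0],[0,0,0,0],[0,0,0,0]])

```text
time: 13.25
ee_pos: [0.5409, 0.1663, 0.0973]
tcp_rot: [-179.9, 0.1, -90.7]
wrist_force: [-0.7, -0.5, 6.2]
opening: 0.0276
grasp_force: 59.1
```

Request:
arm_command(series=[[0,0,-0.01,0],[0,0,-0.03,0],[0,0,-0.055,0],[0,0,-0.08,0],[0,0,-0.1,0]])

```text
time: 13.75
ee_pos: [0.5404, 0.1661, 0.1982]
tcp_rot: [-180.0, 0.0, -90.7]
wrist_force: [0.5, -0.1, -1.5]
opening: 0.0277
grasp_force: 59.0
```

Run:
```python
from h import *
o=bot.get_obs();print(o['time'],o['ee_pos'],o['tcp_rot'],o['wrist_force'],o['torque'],o['opening'])
im,K,M,C,c=cam('wrist'); cv2.imwrite('pics/w4.png',cv2.resize(im,(768,576),interpolation=cv2.INTER_CUBIC))
p=tool()[1]; print(proj(p-[0,0,.0903],K,M,C)*1.5)
```

```text
13.75 [0.5404237  0.16607088 0.1981986 ] [-1.79977112e+02  2.95526304e-02 -9.06620058e+01] [ 0.47928475 -0.12263562 -1.45661324] [-0.01796831 -0.00442728  0.01214229] 0.027655048819563075
[383.1138843  293.99650524]
```

View pics/w4.png

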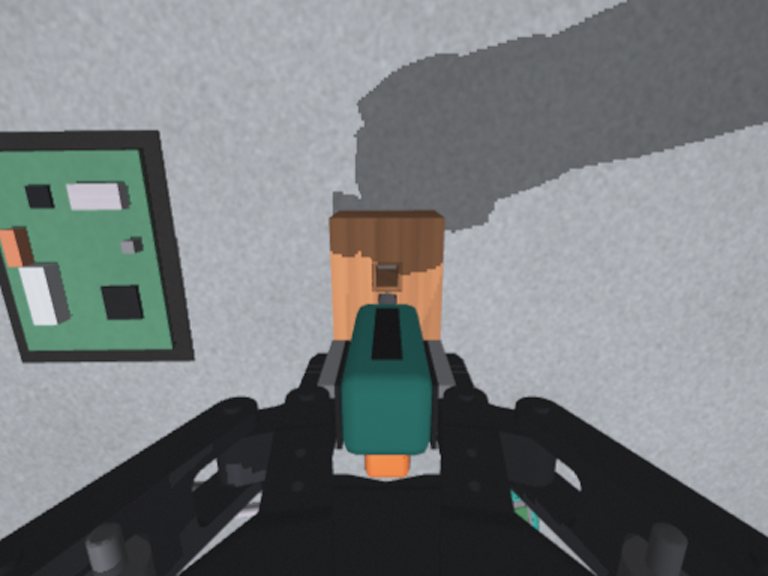

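Request:
arm_command(series=[[0.03,0.002,0,0],[0.072,0.006,0,0.04],[0.117,0.01,0,0.09],[0.16,0.015,0,0.14],[0.2,0.018,0,0.2]])

```text
time: 14.3
ee_pos: [0.5194, -0.0354, 0.196]
tcp_rot: [180.0, 0.0, -102.2]
wrist_force: [1.5, 1.0, -1.0]
opening: 0.0273
grasp_force: 59.0
```

Run:
```python
from h import *
Rt,p=tool();d=np.array([.504,-.194,.190])-p;print(p,Rt.T@d, bot.get_obs()['tcp_rot'])
```

```text
[ 0.51939137 -0.03539587  0.19599925] [ 0.15826202 -0.01859164  0.00597009] [ 1.79961336e+02  6.01527410e-03 -1.02241413e+02]
```

Request:
arm_command(series=[[0.04,-0.005,0.001,0.04],[0.08,-0.01,0.003,0.08],[0.12,-0.014,0.004,0.08],[0.15,-0.0175,0.006,0.08],[0.158,-0.0185,0.006,0.08]])

```text
time: 14.8
ee_pos: [0.5042, -0.1945, 0.1894]
tcp_rot: [179.9, -0.0, -106.9]
wrist_force: [0.3, 0.4, -0.6]
opening: 0.0272
grasp_force: 59.1
```

Request:
arm_command(series=[[0,0,0,0],[0,0,0,0],[0,0,0,0],[0,0,0,0],[0,0,0,0]])

```text
time: 15.3
ee_pos: [0.5053, -0.1913, 0.1904]
tcp_rot: [180.0, 0.0, -106.6]
wrist_force: [-0.2, -0.6, -0.7]
opening: 0.0273
grasp_force: 59.1
```

Run:
```python
from h import *
o=bot.get_obs();print(o['time'],o['ee_pos'],o['tcp_rot'],o['wrist_force'],o['torque'],o['q'])
im,K,M,C,c=cam('wrist'); print(c['T_tool_cam'][:3,3])
p=tool()[1]; print(proj(p-[0,0,.0903],K,M,C),proj([.504,-.194,.07],K,M,C))
cr=im[120:260,160:350]; cv2.imwrite('pics/w5.png',cv2.resize(cr,None,fx=4,fy=4,interpolation=cv2.INTER_CUBIC))
s=cam('side')[0]; cv2.imwrite('pics/s5.png',cv2.resize(s[100:240,230:370],None,fx=4,fy=4))
```

```text
15.3 [ 0.50526286 -0.19126657  0.19036039] [ 1.79994644e+02  1.92038668e-02 -1.06633476e+02] [-0.15850925 -0.60512921 -0.68098256] [-0.05278454  0.02962228 -0.02682677] [-2.07439946e+01  2.97446362e+00  3.41925415e+00  9.04515091e+01
  1.87705575e-02 -9.41105205e+01]
[ 0.06913149  0.00149418 -0.14267291]
[255.8183668  194.82826465] [256.3967862  183.76057104]
```

View pics/w5.png

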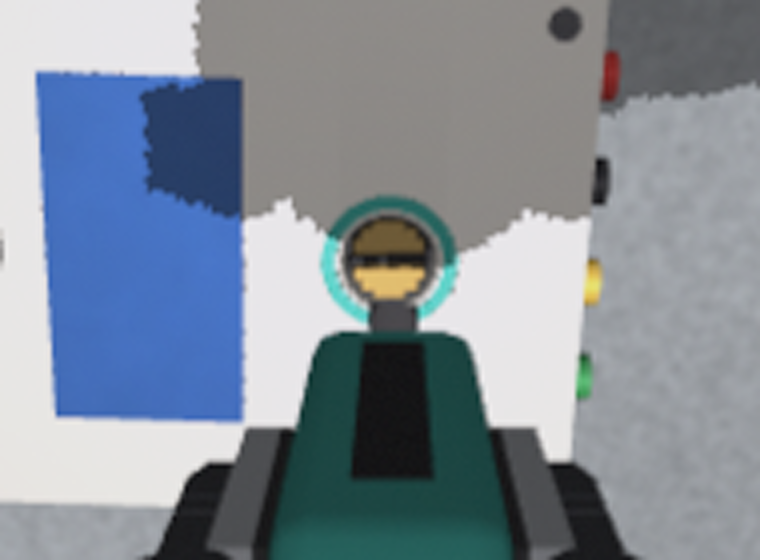

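Run:
```python
from h import *
im,K,M,C,c=cam('wrist'); Rt,p=tool()
g=cv2.cvtColor(im,cv2.COLOR_BGR2GRAY)
print(g[186:204,250:266])
w=atz((257.2,185.2),.07,K,M,C); t=atz((258.0,195.0),p[2]-.0903,K,M,C)
print('well',w,'tip',t,'tcp',p,'well-tip tool',Rt.T@(w-t),'tip-tcp',Rt.T@(t-p),'well-tcp',Rt.T@(w-p))
hsv=cv2.cvtColor(im,cv2.COLOR_BGR2HSV); m=cv2.inRange(hsv,(80,60,30),(100,255,255)); m[200:]=0; m[:160]=0
ys,xs=np.where(m[:194]>0); k=(xs>235)&(xs<280); print(xs[k].min(),xs[k].max(),ys[k].min())
```

```text
[[ 63  50  49  49  55  65  61  49  53  52  60  74  76  78  66  51]
 [146 145 145 145 146 145 145 146 145 145 147 153 153 151 146 130]
 [193 192 193 193 193 192 192 192 192 192 191 191 192 191 191 173]
 [184 192 192 191 192 192 191 191 191 192 192 192 191 187 175 155]
 [159 192 192 192 191 192 191 192 191 192 191 191 191 180 136 113]
 [143 192 192 191 191 191 192 192 191 191 191 191 190 179 125  85]
 [127 164 166 179 191 191 191 191 191 191 187 177 162 152 111  93]
 [ 95 106 114 153 191 191 191 191 190 190 182 143 104  98  95 117]
 [103 100  97 124 158 157 157 155 156 157 148 113  88  95 129 167]
 [166 139  89  77  79  83  82  78  79  81  82  84  87 117 172 211]
 [189 186 100  51  61  71  73  73  74  74  75  75  77 104 156 193]
 [170 186 110  53  67  71  72  72  74  74  75  74  67  51  98 155]
 [174 157  93  60  69  72  72  74  74  74  74  73  71  57 108 174]
 [176 159  73  65  70  71  73  74  74  73  74  74  72  65 108 179]
 [196 162  79  68  69  71  72  73  74  73  73  74  72  68 132 213]
 [224 197 109  68  70  71  72  73  74  74  74  73  72  68 150 231]
 [197 181 117  64  66  67  68  68  68  68  68  69  68  72 132 196]
 [ 85  86  78  58  57  57  58  58  58  58  57  57  58  66  85  84]]
well [ 0.50355494 -0.19264659  0.07      ] tip [ 0.50326148 -0.19101905  0.10000184] tcp [ 0.50512551 -0.19170081  0.19030184] well-tip tool [ 0.00148317 -0.00075491  0.03000126] tip-tcp [-9.34531577e-05  1.96068686e-03  9.03004782e-02] well-tcp [0.00138972 0.00120577 0.12030174]
240 274 169
```

Request:
arm_command(series=[[0.0017,-0.0004,0.005,0],[0.0017,-0.0004,0.012,0],[0.0017,-0.0004,0.02,0],[0.0017,-0.0004,0.026,0],[0.0017,-0.0004,0.026,0]])

```text
time: 15.95
ee_pos: [0.5044, -0.1936, 0.1628]
tcp_rot: [179.9, 0.0, -106.7]
wrist_force: [-0.6, -0.5, -1.7]
opening: 0.027
grasp_force: 59.1
```

Request:
arm_command(series=[[0,0,0.001,0],[0,0,0.002,0],[0,0,0.003,0],[0,0,0.004,0],[0,0,0.004,0]])

```text
time: 16.45
ee_pos: [0.5049, -0.1937, 0.1602]
tcp_rot: [180.0, 0.0, -106.7]
wrist_force: [-0.4, -0.3, -1.0]
opening: 0.0273
grasp_force: 59.1
```

Run:
```python
from h import *
o=bot.get_obs();print(o['time'],o['ee_pos'],o['tcp_rot'],o['wrist_force'],o['torque'])
im,K,M,C,c=cam('wrist')
cr=im[110:250,160:350]; cv2.imwrite('pics/w6.png',cv2.resize(cr,None,fx=4,fy=4,interpolation=cv2.INTER_CUBIC))
```

```text
16.45 [ 0.50494378 -0.19374829  0.16020606] [ 1.79982981e+02  1.73638012e-02 -1.06700125e+02] [-0.38226945 -0.26960497 -0.95865095] [-0.00578743 -0.0593036  -0.03251454]
```

View pics/w6.png

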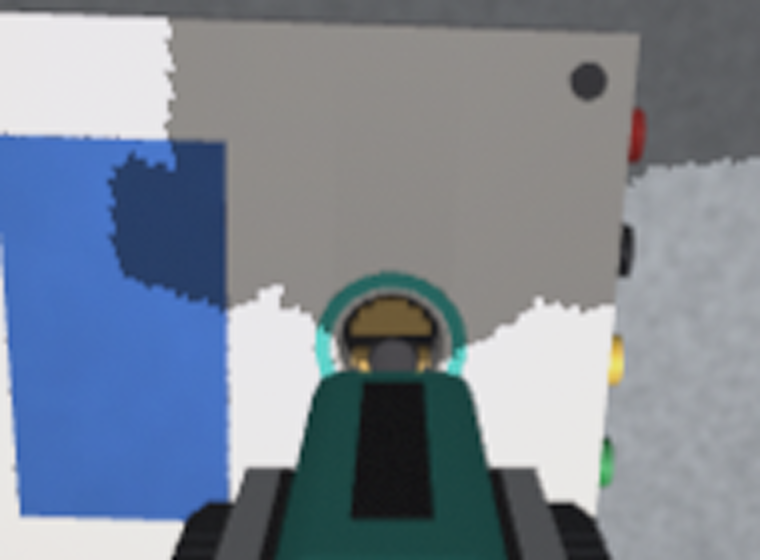

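Request:
arm_command(series=[[0,0,0.0003,0],[0,0,0.0006,0],[0,0,0.001,0],[0,0,0.001,0],[0,0,0.001,0]])

```text
time: 17.0
ee_pos: [0.5049, -0.1937, 0.1592]
tcp_rot: [180.0, 0.0, -106.7]
wrist_force: [-0.7, 0.1, -1.0]
opening: 0.0279
grasp_force: 59.1
```

Request:
arm_command(series=[[0,0,0.0003,0],[0,0,0.0006,0],[0,0,0.001,0],[0,0,0.001,0],[0,0,0.001,0]])

```text
time: 17.5
ee_pos: [0.5049, -0.1938, 0.1582]
tcp_rot: [180.0, 0.0, -106.7]
wrist_force: [-0.4, -0.3, -1.7]
opening: 0.0272
grasp_force: 59.1
```

Request:
arm_command(series=[[0,0,0.0003,0],[0,0,0.0006,0],[0,0,0.001,0],[0,0,0.001,0],[0,0,0.001,0]])

```text
time: 18.0
ee_pos: [0.5049, -0.1937, 0.1572]
tcp_rot: [180.0, 0.0, -106.7]
wrist_force: [-0.5, -0.0, -0.9]
opening: 0.0275
grasp_force: 59.1
```

Request:
arm_command(series=[[0,0,0.0003,0],[0,0,0.0006,0],[0,0,0.001,0],[0,0,0.001,0],[0,0,0.001,0]])

```text
time: 18.5
ee_pos: [0.5049, -0.1938, 0.1562]
tcp_rot: [180.0, 0.0, -106.7]
wrist_force: [0.6, 0.9, -1.6]
opening: 0.0272
grasp_force: 59.1
```

Request:
arm_command(series=[[0,0,0.0003,0],[0,0,0.0006,0],[0,0,0.001,0],[0,0,0.001,0],[0,0,0.001,0]])

```text
time: 19.0
ee_pos: [0.5049, -0.1938, 0.1552]
tcp_rot: [180.0, 0.0, -106.7]
wrist_force: [0.5, 0.2, 0.0]
opening: 0.0274
grasp_force: 59.1
```

Request:
arm_command(series=[[0,0,0.0003,0],[0,0,0.0006,0],[0,0,0.001,0],[0,0,0.001,0],[0,0,0.001,0]])

```text
time: 19.5
ee_pos: [0.505, -0.1938, 0.1542]
tcp_rot: [180.0, 0.0, -106.7]
wrist_force: [-0.5, -0.6, -0.7]
opening: 0.0274
grasp_force: 59.1
```

Request:
arm_command(series=[[0,0,0.0003,0],[0,0,0.0006,0],[0,0,0.001,0],[0,0,0.001,0],[0,0,0.001,0]])

```text
time: 20.0
ee_pos: [0.505, -0.1938, 0.1534]
tcp_rot: [180.0, 0.0, -106.7]
wrist_force: [-0.5, -1.0, 0.8]
opening: 0.0272
grasp_force: 59.4
```

Request:
arm_command(series=[[0,0,0.0003,0],[0,0,0.0006,0],[0,0,0.001,0],[0,0,0.001,0],[0,0,0.001,0]])

```text
time: 20.5
ee_pos: [0.505, -0.1938, 0.1528]
tcp_rot: [-180.0, 0.0, -106.7]
wrist_force: [-0.4, 0.7, 5.2]
opening: 0.0272
grasp_force: 59.9
```

Request:
arm_command(series=[[0,0,0,0.05],[0,0,0,0.1],[0,0,0,0.15],[0,0,0,0.2],[0,0,0,0.2]])

```text
time: 21.0
ee_pos: [0.5052, -0.194, 0.1528]
tcp_rot: [-179.9, 0.0, -118.3]
wrist_force: [-0.1, 0.3, 6.2]
opening: 0.0274
grasp_force: 59.9
```

Run:
```python
from h import *
o=bot.get_obs();print(o['time'],o['ee_pos'],o['tcp_rot'],o['wrist_force'],o['torque'])
cam('wrist');o=bot.get_obs();print(o['torque'],o['wrist_force'])
```

```text
21.0 [ 0.50522467 -0.19403031  0.1528267 ] [-1.79944621e+02  1.47781437e-03 -1.18265044e+02] [-0.08442196  0.31714572  6.19632096] [-0.1562729   0.21384076 -0.00103114]
[-0.19202937  0.27140057 -0.00900687] [ 0.33135142 -0.43355985  4.68379838]
```

Request:
arm_command(series=[[0,0,0,0.05],[0,0,0,0.1],[0,0,0,0.15],[0,0,0,0.2],[0,0,0,0.2]])

```text
time: 21.55
ee_pos: [0.5052, -0.1941, 0.1528]
tcp_rot: [-179.9, 0.0, -129.7]
wrist_force: [-1.4, -2.4, 4.9]
opening: 0.0276
grasp_force: 60.0
```

Run:
```python
from h import *
T=[];F=[]
for i in range(6):
    im,K,M,C,c=cam('wrist');o=bot.get_obs();T.append(o['torque']);F.append(o['wrist_force'])
print(o['time'],o['ee_pos'],o['tcp_rot'],np.mean(T,0),np.std(T,0),np.mean(F,0))
cr=im[110:250,160:350]; cv2.imwrite('pics/w7.png',cv2.resize(cr,None,fx=4,fy=4,interpolation=cv2.INTER_CUBIC))
```

```text
21.85 [ 0.5051904  -0.19408952  0.1528318 ] [-1.79943422e+02  3.74810088e-03 -1.29625778e+02] [-0.28147103  0.23138821  0.04862608] [0.03757144 0.03054588 0.01546502] [-1.10256384 -0.83501971  5.24424682]
```

Request:
arm_command(series=[[0,0,0,0.07],[0,0,0,0.14],[0,0,0,0.21],[0,0,0,0.28],[0,0,0,0.35]])

```text
time: 22.35
ee_pos: [0.5051, -0.1942, 0.1528]
tcp_rot: [-179.9, 0.0, -149.8]
wrist_force: [-1.5, -1.6, 5.0]
opening: 0.0275
grasp_force: 59.9
```

```bash
cat > f.py <<'E'
from h import *
T=[];F=[]
for i in range(6):
    cam('wrist');o=bot.get_obs();T.append(o['torque']);F.append(o['wrist_force'])
print(o['time'],o['ee_pos'],o['tcp_rot'],np.mean(T,0),np.std(T,0),np.mean(F,0))
E
python3 f.py
```

```text
22.65 [ 0.50512966 -0.19413955  0.15280293] [-1.79947116e+02  1.11470074e-02 -1.49680193e+02] [-0.35820676  0.32907383  0.01967003] [0.02634132 0.01360905 0.01483806] [-0.6790951  -1.33551681  5.17563738]
```

Request:
arm_command(series=[[0,0,0,0.07],[0,0,0,0.14],[0,0,0,0.21],[0,0,0,0.28],[0,0,0,0.35]])

```text
time: 23.15
ee_pos: [0.5051, -0.1942, 0.1528]
tcp_rot: [-179.9, 0.0, -169.9]
wrist_force: [-1.7, -1.0, 5.6]
opening: 0.0274
grasp_force: 60.0
```

```bash
python3 f.py
```

```text
23.45 [ 0.50504806 -0.19421781  0.15281109] [-1.79949564e+02  2.00574469e-02 -1.69741261e+02] [-0.39768367  0.39543278  0.04487319] [0.02679125 0.01498653 0.03211207] [-1.34254312 -1.48677936  5.70073613]
```

Run:
```python
from h import *
im,K,M,C,c=cam('wrist'); hsv=cv2.cvtColor(im,cv2.COLOR_BGR2HSV)
b=cv2.inRange(hsv,(10,80,50),(30,255,255)); t=cv2.inRange(hsv,(80,60,30),(100,255,255))
cv2.imwrite('pics/w8.png',cv2.resize(im[150:220,205:305],None,fx=8,fy=8,interpolation=cv2.INTER_CUBIC))
for r in range(174,206): print(r,''.join('B' if b[r,x] else 't' if t[r,x] else '#' if hsv[r,x,2]<110 else '.' for x in range(235,282)))
```

```text
174 ...............................................
175 ...............................................
176 ...............................................
177 ...............................................
178 ...............................................
179 ...............................................
180 ...................ttttttt.....................
181 ................tttttttttttttt.................
182 ..............tttttttttttttttttt...............
183 ............tttttttttttttttttttttt.............
184 ...........tttttttt........ttttttttt...........
185 ..........tttttt...########...ttttttt..........
186 .........tttttt..#####BBB####...tttttt.........
187 ........ttttt..###BBBBBBBBBB###..tttttt........
188 .......ttttt..##BBBBBBBBBBBBB####.ttttt........
189 ......ttttt..##BBBBBBBBBBBBBBBB###.ttttt.......
190 ......tttt..##BBBBBBBBBBBBBBBBBB##..ttttt......
191 .....ttttt.##BBBBBBBBBBBBBBBBBBB###..tttt......
192 .....tttt.###BBBBBBBBBBBBBBBBBBB###..tttt......
193 ....tttt..###BBBBBBBBBBBBBBBBBBB####..tttt.....
194 ....tttt..##BBBBBBBBBBBBBBBBB#######..tttt.....
195 ....tttt.###BBBBBBBBB###############..tttt.....
196 ....ttt..###BBBBBBB############BB###...ttt.....
197 ....ttt..###BBBBBB############BBBB##...ttt.....
198 ....ttt..###BBB##############BBBBB##...tttt....
199 ....ttt..#####################BBBB##...tttt....
200 ....ttt..####################BBBBB##...tttt....
201 ....ttt...#####BB############BBBB##....tttt....
202 ....tttt.####t###############BBBB###..tttt.....
203 ....tttttttttttttttttttttttttt###ttttttttt.....
204 .....ttttttttttttttttttttttttttttttttttttt.....
205 ....#tttttttttttttttttttttttttttttttttttt......
```

Request:
arm_command(series=[[0,0,-0.0008,0],[0,0,-0.0008,0.03],[0,0,-0.0008,0.06],[0,0,-0.0008,0.08],[0,0,-0.0008,0.08]])

```text
time: 24.0
ee_pos: [0.505, -0.194, 0.1531]
tcp_rot: [-180.0, -0.0, -174.4]
wrist_force: [-0.6, -3.3, 3.4]
opening: 0.0274
grasp_force: 59.7
```

```bash
python3 f.py
```

```text
24.3 [ 0.50497177 -0.19395177  0.15308266] [-1.79997364e+02 -7.05586955e-03 -1.74309331e+02] [-1.12740168  0.17579529  0.05243706] [0.06931477 0.01424495 0.02400859] [-0.48902745 -4.09380334  3.26197615]
```

Request:
arm_command(series=[[0,0,0,0.01],[0,0,0,0.02],[0,0,0,0.03],[0,0,0,0.04],[0,0,0,0.04]])

```text
time: 24.8
ee_pos: [0.505, -0.1938, 0.1531]
tcp_rot: [180.0, -0.0, -176.6]
wrist_force: [-0.4, -4.3, 3.8]
opening: 0.0274
grasp_force: 59.7
```

```bash
python3 f.py
```

```text
25.1 [ 0.50494881 -0.19384261  0.15303719] [ 1.79991072e+02 -1.07724455e-02 -1.76598791e+02] [-1.49814516  0.12846021  0.03463147] [0.0335965  0.03513277 0.0414288 ] [-0.49990803 -5.07409356  3.63082628]
```

```bash
cat > lag.py <<'E'
from h import *
im,K,M,C,c=cam('wrist'); hsv=cv2.cvtColor(im,cv2.COLOR_BGR2HSV)
b=cv2.inRange(hsv,(10,80,50),(30,255,255)); t=cv2.inRange(hsv,(80,60,30),(100,255,255))
for r in range(184,204): print(r,''.join('B' if b[r,x] else 't' if t[r,x] else '#' if hsv[r,x,2]<110 else '.' for x in range(242,275)))
o=bot.get_obs();print(o['time'],o['ee_pos'],o['tcp_rot'],o['torque'],o['wrist_force'],o['q'],o['joint_efforts'])
E
python3 lag.py
```

```text
184 ...tttttttt.........tttttttt.....
185 ..ttttttt...######.....tttttt....
186 .tttttt..#####BBB#####..tttttt...
187 tttttt..###BBBBBBBBBB###..ttttt..
188 tttt..##BBBBBBBBBBBBB####..ttttt.
189 tttt.###BBBBBBBBBBBBBBBB##..tttt.
190 ttt.###BBBBBBBBBBBBBBBBB###..tttt
191 tt..##BBBBBBBBBBBBBBBBBB###..tttt
192 tt.##BBBBBBBBBBBBBBBBBBBB###..ttt
193 t.###BBBBBBBBBBBBBBBBBBB####..ttt
194 t.###BBBBBBBBBBBBBBBB########..tt
195 ..##BBBBBBBBB################..tt
196 ..##BBBBBBBB###########BBB###..tt
197 ..##BBBBBB############BBBB###..tt
198 ..###BBB##############BBBBB##..tt
199 ..####################BBBBB##..tt
200 ..####################BBBBB#...tt
201 ..######B#############BBBB##...tt
202 t.####t################BB###...tt
203 ttttttttttttttttttttttt###ttttttt
25.15 [ 0.50495863 -0.19382867  0.15305104] [ 1.79988031e+02 -7.79708139e-03 -1.76601913e+02] [-1.45490992  0.16707622  0.0382213 ] [ 0.21394733 -6.11225     3.59524633] [-2.10033751e+01  2.85501244e+00 -8.19969367e-01  8.63370637e+01
  7.67903476e-03 -2.44014622e+01] [ 2.59797893e+00 -4.82799125e+01  4.46041632e+01  7.11541269e-01
  1.82475239e+00  4.48316743e-02]
```

Request:
arm_command(series=[[0,-0.0002,0,0.01],[0,-0.0004,0,0.02],[0,-0.0005,0,0.03],[0,-0.0005,0,0.04],[0,-0.0005,0,0.04]])

```text
time: 25.65
ee_pos: [0.505, -0.1941, 0.153]
tcp_rot: [180.0, -0.0, -178.9]
wrist_force: [-0.1, -1.8, 3.2]
opening: 0.0273
grasp_force: 59.8
```

```bash
cat > f.py <<'E'
from h import *
T=[];F=[];E=[]
for i in range(6):
    cam('top');o=bot.get_obs();T.append(o['torque']);F.append(o['wrist_force']);E.append(o['joint_efforts'][5])
print(o['time'],o['ee_pos'],o['tcp_rot'],'T',np.mean(T,0),'F',np.mean(F,0),'J6',np.mean(E),np.std(E))
E
python3 f.py
```

```text
25.95 [ 0.50494032 -0.19412228  0.15299597] [ 1.79963547e+02 -1.69716688e-02 -1.78883012e+02] T [-0.66932998  0.22115795  0.04449909] F [-0.82423413 -2.28380668  3.89978376] J6 0.06286914634983987 0.026033738689742927
```

Request:
arm_command(series=[[0,-0.0002,0,0.01],[0,-0.0002,0,0.02],[0,-0.0002,0,0.03],[0,-0.0002,0,0.04],[0,-0.0002,0,0.04]])

```text
time: 26.45
ee_pos: [0.5049, -0.1943, 0.153]
tcp_rot: [180.0, -0.0, 178.8]
wrist_force: [-1.1, -1.1, 3.0]
opening: 0.0276
grasp_force: 59.7
```

```bash
python3 f.py
```

```text
26.75 [ 0.50493481 -0.1943296   0.15298733] [ 1.79961635e+02 -1.97520628e-02  1.78821062e+02] T [0.07655788 0.3136047  0.05135499] F [-1.02659415 -0.072193    4.10221054] J6 0.06313825200777501 0.026199755072369286
```

Request:
arm_command(series=[[0,0,0,0.01],[0,0,0,0.02],[0,0,0,0.03],[0,0,0,0.03],[0,0,0,0.03]])

```text
time: 27.25
ee_pos: [0.5049, -0.1944, 0.153]
tcp_rot: [180.0, -0.0, 177.1]
wrist_force: [-1.2, 1.2, 4.4]
opening: 0.0273
grasp_force: 59.7
```

```bash
python3 f.py
```

```text
27.55 [ 0.50496458 -0.19441486  0.15298255] [ 1.79971886e+02 -1.71690574e-02  1.77096988e+02] T [0.40439035 0.36372459 0.0545138 ] F [-1.19300318  1.43716467  3.82562732] J6 0.046417382545769215 0.0035408105206841786
```

Request:
arm_command(series=[[0,0,0,0.01],[0,0,0,0.02],[0,0,0,0.03],[0,0,0,0.03],[0,0,0,0.03]])

```text
time: 28.05
ee_pos: [0.505, -0.1944, 0.153]
tcp_rot: [180.0, -0.0, 175.4]
wrist_force: [-1.8, 2.3, 3.9]
opening: 0.0271
grasp_force: 59.7
```

```bash
python3 f.py
```

```text
28.35 [ 0.50497269 -0.19444109  0.15303993] [ 1.79977921e+02 -1.37155775e-02  1.75377469e+02] T [0.53854278 0.40305894 0.03308119] F [-1.31734194  1.56366889  3.67143834] J6 0.046456767595373094 0.0035802158694898368
```

Request:
arm_command(series=[[0,0,0,0.01],[0,0,0,0.02],[0,0,0,0.03],[0,0,0,0.03],[0,0,0,0.03]])

```text
time: 28.85
ee_pos: [0.505, -0.1944, 0.153]
tcp_rot: [180.0, -0.0, 173.7]
wrist_force: [-1.4, 1.1, 3.8]
opening: 0.0273
grasp_force: 59.7
```

```bash
python3 f.py
```

```text
29.15 [ 0.50496251 -0.19442276  0.15303918] [ 1.79977535e+02 -1.48999227e-02  1.73659036e+02] T [0.61529297 0.41679138 0.04535671] F [-1.51398103  2.27209035  3.59657696] J6 0.04648697387892753 0.003575595810465877
```

Request:
arm_command(series=[[0,0,0,0.01],[0,0,0,0.02],[0,0,0,0.03],[0,0,0,0.03],[0,0,0,0.03]])

```text
time: 29.65
ee_pos: [0.505, -0.1944, 0.153]
tcp_rot: [180.0, -0.0, 171.9]
wrist_force: [-1.3, 2.1, 3.5]
opening: 0.0273
grasp_force: 59.7
```

```bash
python3 f.py; python3 lag.py
```

```text
29.95 [ 0.50494046 -0.19444205  0.15298443] [ 1.79980281e+02 -2.16747423e-02  1.71940465e+02] T [0.65272503 0.44761941 0.05250482] F [-1.2872834   2.18582016  3.77966643] J6 0.04650446237064898 0.0035517013657994025
184 ....tttttttt.........tttttttt....
185 ..ttttttt....#######...ttttttt...
186 ..tttttt..#####BBB#####..tttttt..
187 .ttttt..###BBBBBBBBBB###..tttttt.
188 ttttt..##BBBBBBBBBBBBB####..tttt.
189 tttt..##BBBBBBBBBBBBBBBB##...tttt
190 ttt..###BBBBBBBBBBBBBBBBB##..tttt
191 ttt.##BBBBBBBBBBBBBBBBBBB###..ttt
192 tt..##BBBBBBBBBBBBBBBBBBB###..ttt
193 tt.###BBBBBBBBBBBBBBBBBBB####..tt
194 t..##BBBBBBBBBBBBBBBBB#######..tt
195 t..##BBBBBBBBB###############...t
196 t.###BBBBBBB############BBB###..t
197 ..###BBBBBB############BBBB###..t
198 ..###BBBB#############BBBBB###..t
199 #.#####################BBBB###..t
200 t.#####################BBB###...t
201 t..#####BB#############BBB###...t
202 t#####t################BBB###..tt
203 ttttttttttttttttttttttt###ttttttt
30.0 [ 0.50496534 -0.19444721  0.15302585] [ 1.79980288e+02 -1.64367827e-02  1.71941377e+02] [0.66511561 0.44008347 0.04006277] [-1.60862923  1.84037986  4.11477148] [-2.10683863e+01  2.89477154e+00 -7.81377741e-01  8.63443032e+01
  1.55060695e-02 -1.30097635e+01] [-8.38662442e-01 -4.85122848e+01  4.62628412e+01 -1.09603968e+00
 -5.47699314e-01  4.44436306e-02]
```

Request:
arm_command(series=[[0,0,0,-0.05],[0,0,0,-0.1],[0,0,0,-0.15],[0,0,-0.003,-0.16],[0,0,-0.006,-0.16]])

```text
time: 30.5
ee_pos: [0.5049, -0.1946, 0.1588]
tcp_rot: [180.0, -0.0, -179.0]
wrist_force: [-1.0, -0.1, -1.0]
opening: 0.0274
grasp_force: 59.3
```

Request:
arm_command(series=[[0,0,-0.005,0],[0,0,-0.012,0],[0,0,-0.022,0],[0,0,-0.032,0],[0,0,-0.035,0]])

```text
time: 31.0
ee_pos: [0.5055, -0.1947, 0.1959]
tcp_rot: [-180.0, 0.1, -178.9]
wrist_force: [-1.0, -0.0, -0.2]
opening: 0.0275
grasp_force: 59.3
```

Run:
```python
from slot import *
o=bot.get_obs();print(o['time'],o['ee_pos'],o['tcp_rot'],o['wrist_force'],o['torque'])
im,K,M,C,c=cam('wrist')
g=(.5045,-.194)
w=ringslot(im,K,M,C,g,.067); hsv=cv2.cvtColor(w,cv2.COLOR_BGR2HSV)
cv2.imwrite('pics/slot2.png',w)
br=cv2.inRange(hsv,(10,80,50),(30,255,255))
for r in range(60,340,12): print(''.join('B' if br[r,x] else 't' if 80<=hsv[r,x,0]<=100 and hsv[r,x,1]>60 else '#' if hsv[r,x,2]<110 else '.' for x in range(20,380,6)))
cs=sorted(cv2.findContours(br,cv2.RETR_EXTERNAL,cv2.CHAIN_APPROX_NONE)[0],key=cv2.contourArea)[-2:]
print([cv2.contourArea(x) for x in cs])
for x in cs:
    # inner edge = low-curvature edge facing other; use minAreaRect angle too
    print(cv2.minAreaRect(x))
```

```text
31.0 [ 0.50548106 -0.19468201  0.19586304] [-1.79973440e+02  1.01816133e-01 -1.78903067e+02] [-0.98279599 -0.01253842 -0.22453185] [-0.0279381  -0.00740817  0.00511735]
..........tttttttt###################ttttttttt..............
........tttttttttt###################ttttttttttt............
.....tttttttt.....####################....tttttttt..........
....ttttttt.......####################......tttttttt........
...tttttt.......##..BBBBBBBBBBBBB.######......ttttttt.......
..tttttt......###.BBBBBBBBBBBBBBBBBBBB####......tttttt......
.tttttt.....##.BBBBBBBBBBBBBBBBBBBBBBB######.....tttttt.....
tttttt.....##.BBBBBBBBBBBBBBBBBBBBBBBBBBB#####....tttttt....
tttttt....###.BBBBBBBBBBBBBBBBBBBBBBBBBBBB#####...tttttt....
ttttt.....#.BBBBBBBBBBBBBBBBBBBBBBBBBBBBBB######...ttttt....
ttttt....##BBBBBBBBBBBBBBBBBBBBBBBBBBBBBB#######...tttttt...
tttt....###BBBBBBBBBBBBBBBBBBBB##################..tttttt...
tttt....######BB#########################BB######..tttttt...
ttttt...#######################BBBBBBBBBBBBB#####..tttttt...
ttttt...###############BBBBBBBBBBBBBBBBBBBBBB###...ttttt....
tttttt..#####BBBBBBBBBBBBBBBBBBBBBBBBBBBBBBB####..tttttt....
tttttt...#####BBBBBBBBBBBBBBBBBBBBBBBBBBBBB####..tttttt.....
.tttttt...####BBBBBBBBBBBBBBBBBBBBBBBBBBBB####..ttttttt.....
..ttttttt..#####BBBBBBBBBBBBBBBBBBBBBBBBBB###..ttttttt......
...ttttttt...####BBBBBBBBBBBBBBBBBBBBB#####..tttttttt.......
.....ttttttt...#####BBBBBBBBBBBBBBBB#####..tttttttt.........
.......tttttttt...#######BBBB#########...ttttttttt..........
........tttttttttt.......#######.....ttttttttttt............
...........ttttttttttttttttttttttttttttttttttt..............
[13579.0, 13658.0]
((196.3461151123047, 263.773681640625), (92.36363983154297, 188.3264617919922), 79.19561004638672)
((172.23147583007812, 149.51087951660156), (95.3113021850586, 184.79132080078125), 80.15886688232422)
```

```bash
cat > ang.py <<'E'
from slot import *
def ang(im,K,M,C,g,zs=(.067,)):
    for z in zs:
        w=ringslot(im,K,M,C,g,z); hsv=cv2.cvtColor(w,cv2.COLOR_BGR2HSV)
        br=cv2.inRange(hsv,(10,80,50),(30,255,255)); ys,xs=np.where(br>0)
        # world coords
        X,Y=.02-ys*1e-4,.02-xs*1e-4
        best=[]
        for th in np.arange(-110,20,.5):
            n=-np.sin(np.radians(th))*X+np.cos(np.radians(th))*Y
            h=np.histogram(n,np.arange(-.012,.012,1e-4))[0]; h2=np.convolve(h,np.ones(30),'same')
            i=len(h)//2; k=h2[i-50:i+50].min(); best.append((k,th))
        k=min(best)[0]; t=[b for a,b in best if a<=k+150]; print(z,k,min(best)[1],min(t),max(t))
T1=np.array([[-5.13236656e-04,9.61332837e-01,2.75388657e-01,.0697667423],[1,4.856e-4,1.685e-4,-.0017758],[2.8e-5,.275388707,-.96133296,-.142673416],[0,0,0,1]])
E
python3 - <<'E'
from ang import *
im,K,M,C,c=cam('wrist'); ang(im,K,M,C,(.504,-.194))
w=cv2.imread('pics/w1.png'); Rt=R.from_euler('xyz',[-179.908,.155,.180],degrees=True).as_matrix()
ang(w,K,Rt@T1[:3,:3],Rt@T1[:3,3]+np.array([.44024926,-.1973931,.12915394]),(.5035,-.193))
E
```

```text
0.067 796.0 -80.0 -83.0 -77.0
0.067 0.0 -16.5 -19.0 -13.0
```

Request:
arm_command(series=[[0,0,0.01,-0.04],[0,0,0.02,-0.04],[0,0,0.028,-0.04],[0,0,0.034,-0.04],[0,0,0.034,-0.04]])

```text
time: 31.6
ee_pos: [0.5045, -0.1943, 0.1588]
tcp_rot: [179.9, -0.1, -176.6]
wrist_force: [0.4, 0.3, -2.2]
opening: 0.0277
grasp_force: 59.3
```

Request:
arm_command(series=[[0,0,0.001,0],[0,0,0.002,0],[0,0,0.003,0],[0,0,0.004,0],[0,0,0.004,0]])

```text
time: 32.1
ee_pos: [0.505, -0.1945, 0.156]
tcp_rot: [180.0, -0.0, -176.6]
wrist_force: [0.6, -0.2, -1.3]
opening: 0.0276
grasp_force: 59.3
```

Request:
arm_command(series=[[0,0,0.0006,0],[0,0,0.0012,0],[0,0,0.0018,0],[0,0,0.0024,0],[0,0,0.0026,0]])

```text
time: 32.6
ee_pos: [0.505, -0.1945, 0.1535]
tcp_rot: [180.0, -0.0, -176.6]
wrist_force: [-0.7, 0.3, 0.1]
opening: 0.0271
grasp_force: 59.3
```

Request:
arm_command(series=[[0,0,0,0.06],[0,0,0,0.12],[0,0,0,0.17],[0,0,0,0.2],[0,0,0,0.2]])

```text
time: 33.1
ee_pos: [0.5049, -0.1945, 0.1535]
tcp_rot: [180.0, -0.0, 171.9]
wrist_force: [-0.9, 0.1, 0.0]
opening: 0.0273
grasp_force: 59.3
```

```bash
python3 f.py
```

```text
33.4 [ 0.50492623 -0.19446986  0.1534658 ] [ 1.79982833e+02 -1.75179780e-02  1.71960142e+02] T [0.0539491  0.31175221 0.05805729] F [-0.99879154  0.0401688   0.24358375] J6 0.08742119243834168 0.08042528287358305
```

Request:
arm_command(series=[[0,0,0,0.01],[0,0,0,0.02],[0,0,0,0.03],[0,0,0,0.03],[0,0,0,0.03]])

```text
time: 33.9
ee_pos: [0.5049, -0.1945, 0.1534]
tcp_rot: [180.0, -0.0, 170.2]
wrist_force: [-2.3, 0.2, 1.2]
opening: 0.0274
grasp_force: 59.5
```

```bash
python3 f.py
```

```text
34.2 [ 0.50497614 -0.19444713  0.15346326] [ 1.79981984e+02 -1.38230198e-02  1.70221715e+02] T [0.02503824 0.41173376 0.06062881] F [-1.48275432 -0.09392028  0.96359466] J6 0.046346502494998276 0.0034239106341103958
```

Request:
arm_command(series=[[0,0,0,0.01],[0,0,0,0.02],[0,0,0,0.03],[0,0,0,0.03],[0,0,0,0.03]])

```text
time: 34.7
ee_pos: [0.505, -0.1945, 0.1534]
tcp_rot: [180.0, -0.0, 168.5]
wrist_force: [-1.4, 0.4, 1.2]
opening: 0.0275
grasp_force: 59.5
```

```bash
python3 f.py
```

```text
35.0 [ 0.50495663 -0.19444958  0.15342006] [ 1.79982095e+02 -1.91934241e-02  1.68502556e+02] T [0.02849578 0.44521939 0.06373145] F [-1.75043934  0.55296995  1.02340402] J6 0.04662207618821412 0.0035823061981943615
```

Request:
arm_command(series=[[0,0,0,0.01],[0,0,0,0.02],[0,0,0,0.03],[0,0,0,0.03],[0,0,0,0.03]])

```text
time: 35.5
ee_pos: [0.505, -0.1945, 0.1534]
tcp_rot: [180.0, -0.0, 166.8]
wrist_force: [-1.5, -1.1, 0.3]
opening: 0.0274
grasp_force: 59.5
```

```bash
python3 f.py
```

```text
35.8 [ 0.50496128 -0.19444724  0.15341796] [ 1.79981008e+02 -1.91023699e-02  1.66782406e+02] T [0.01154868 0.48901446 0.0461766 ] F [-1.53098529  0.19123665  0.94574071] J6 0.04665437852963805 0.003551775348716832
```

Request:
arm_command(series=[[0,0,0,-0.05],[0,0,0,-0.1],[0,0,0,-0.15],[0,0,-0.003,-0.18],[0,0,-0.006,-0.18]])

```text
time: 36.3
ee_pos: [0.5051, -0.1945, 0.1593]
tcp_rot: [180.0, -0.0, 177.1]
wrist_force: [0.7, 0.4, -0.0]
opening: 0.0278
grasp_force: 59.4
```

Request:
arm_command(series=[[0,0,-0.005,0],[0,0,-0.012,0],[0,0,-0.022,0],[0,0,-0.032,0],[0,0,-0.035,0]])

```text
time: 36.8
ee_pos: [0.5055, -0.1947, 0.1963]
tcp_rot: [-180.0, 0.1, 177.1]
wrist_force: [-0.2, -0.0, -1.3]
opening: 0.0274
grasp_force: 59.4
```

Run:
```python
from ang import *
o=bot.get_obs();print(o['time'],o['ee_pos'],o['tcp_rot'],o['wrist_force'],o['torque'])
im,K,M,C,c=cam('wrist'); ang(im,K,M,C,(.504,-.194))
w=ringslot(im,K,M,C,(.504,-.194),.067); hsv=cv2.cvtColor(w,cv2.COLOR_BGR2HSV); br=cv2.inRange(hsv,(10,80,50),(30,255,255))
for x in sorted(cv2.findContours(br,cv2.RETR_EXTERNAL,cv2.CHAIN_APPROX_NONE)[0],key=cv2.contourArea)[-2:]: print(cv2.minAreaRect(x))
w1=cv2.imread('pics/w1.png'); Rt=R.from_euler('xyz',[-179.908,.155,.180],degrees=True).as_matrix()
v=ringslot(w1,K,Rt@T1[:3,:3],Rt@T1[:3,3]+np.array([.44024926,-.1973931,.12915394]),(.5035,-.193),.067)
hsv=cv2.cvtColor(v,cv2.COLOR_BGR2HSV); br=cv2.inRange(hsv,(10,80,50),(30,255,255))
for x in sorted(cv2.findContours(br,cv2.RETR_EXTERNAL,cv2.CHAIN_APPROX_NONE)[0],key=cv2.contourArea)[-2:]: print('init',cv2.minAreaRect(x))
cv2.imwrite('pics/fin.png',np.hstack([v,w]))
```

```text
36.8 [ 0.5054859  -0.19467712  0.19627186] [-1.79981939e+02  1.04470805e-01  1.77084597e+02] [-0.18861918 -0.02025271 -1.25397156] [0.01141346 0.00188205 0.02566253]
0.067 822.0 -85.5 -88.5 -82.0
((178.62835693359375, 143.42477416992188), (95.2552261352539, 185.05589294433594), 86.18592071533203)
((189.39105224609375, 259.6494140625), (93.3751220703125, 188.957275390625), 84.34557342529297)
init ((249.14300537109375, 205.438720703125), (86.7332992553711, 188.93382263183594), 16.355817794799805)
init ((134.88775634765625, 171.5037841796875), (88.70658111572266, 188.17300415039062), 16.50436019897461)
```

View pics/fin.png

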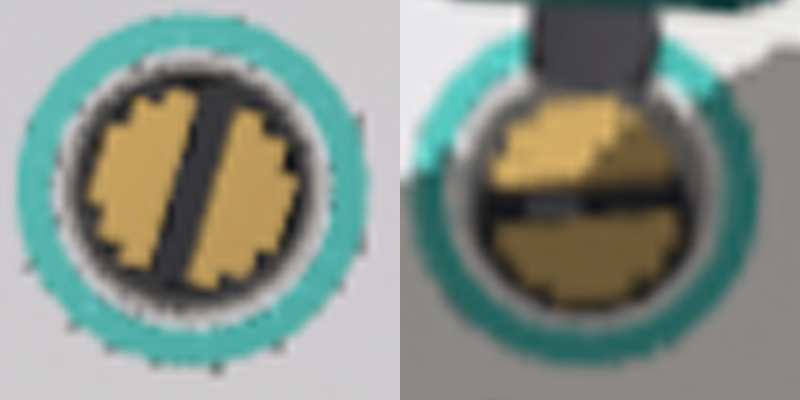

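Request:
arm_command(series=[[0,0.03,-0.005,-0.1],[-0.003,0.07,-0.01,-0.24],[-0.005,0.113,-0.01,-0.38],[-0.008,0.156,-0.01,-0.52],[-0.01,0.2,-0.01,-0.66]])

```text
time: 37.35
ee_pos: [0.5251, 0.0063, 0.2044]
tcp_rot: [180.0, 0.0, -144.8]
wrist_force: [0.8, -0.3, -0.8]
opening: 0.0272
grasp_force: 59.3
```

Request:
arm_command(series=[[0,0,0,-0.14],[0,0,0,-0.28],[0,0,0,-0.42],[0,0,0,-0.56],[0,0,0,-0.7]])

```text
time: 37.85
ee_pos: [0.525, 0.0049, 0.2043]
tcp_rot: [180.0, 0.0, -104.6]
wrist_force: [-0.9, 0.4, -1.3]
opening: 0.0271
grasp_force: 59.5
```

Request:
arm_command(series=[[0,0,0,-0.14],[0,0,0,-0.24],[0,0,0,-0.249],[0,0,0,-0.249],[0,0,0,-0.249]])

```text
time: 38.35
ee_pos: [0.5251, 0.0048, 0.2044]
tcp_rot: [180.0, 0.0, -90.8]
wrist_force: [-0.3, 0.6, -0.2]
opening: 0.0275
grasp_force: 59.5
```

Run:
```python
from h import *
Rt,p=tool();o=bot.get_obs();d=np.array([.5404,.1661,.1982])-p;print(o['time'],p,Rt.T@d, o['tcp_rot'],-90.66-o['tcp_rot'][2],Rt[:,2])
```

```text
38.35 [0.5250698  0.00476018 0.20442319] [-0.16154713 -0.01293834  0.00627726] [ 1.79979242e+02  2.08379494e-02 -9.08496503e+01] 0.189650297843869 [-3.56863069e-04  3.69023167e-04 -9.99999868e-01]
```

Request:
arm_command(series=[[-0.035,-0.003,0,0],[-0.08,-0.006,0.002,0],[-0.12,-0.01,0.004,-0.003],[-0.155,-0.0125,0.006,-0.003],[-0.1615,-0.013,0.006,-0.003]])

```text
time: 38.85
ee_pos: [0.5399, 0.1693, 0.1978]
tcp_rot: [179.9, 0.0, -90.5]
wrist_force: [-0.8, 0.0, -1.6]
opening: 0.0275
grasp_force: 59.5
```

Request:
arm_command(series=[[0,0,0,0],[0,0,0,0],[0,0,0,0],[0,0,0,0],[0,0,0,0]])

```text
time: 39.35
ee_pos: [0.5402, 0.1653, 0.1988]
tcp_rot: [-180.0, 0.0, -90.6]
wrist_force: [0.1, -0.1, -0.8]
opening: 0.0277
grasp_force: 59.5
```

Run:
```python
from h import *
im,K,M,C,c=cam('wrist'); Rt,p=tool();o=bot.get_obs();d=np.array([.5404,.1661,.1982])-p;print(o['time'],p,Rt.T@d, o['tcp_rot'])
a=cv2.resize(im,(768,576),interpolation=cv2.INTER_CUBIC); b=cv2.imread('pics/w4.png')
A=cv2.cvtColor(a,cv2.COLOR_BGR2GRAY)[200:340,320:460];B=cv2.cvtColor(b,cv2.COLOR_BGR2GRAY)
for nm,(r0,r1,c0,c1) in dict(hole=(255,292,365,412),blade=(293,325,365,412)).items():
    t=B[r0:r1,c0:c1]; q=cv2.matchTemplate(cv2.cvtColor(a,cv2.COLOR_BGR2GRAY)[r0-20:r1+20,c0-20:c1+20],t,cv2.TM_CCOEFF_NORMED); _,v,_,l=cv2.minMaxLoc(q); print(nm,v,l[0]-20,l[1]-20)
```

```text
39.4 [0.54020634 0.16545661 0.19872776] [-0.00064519 -0.00018683  0.00052803] [-1.79997697e+02  2.31016729e-02 -9.06051900e+01]
hole 0.9754782319068909 0 0
blade 0.9985774755477905 0 0
```

Request:
arm_command(series=[[-0.0006,0,0.02,0],[-0.0006,0,0.035,0],[-0.0006,0,0.045,0],[-0.0006,0,0.055,0],[-0.0006,0,0.06,0]])

```text
time: 39.9
ee_pos: [0.5399, 0.1666, 0.1378]
tcp_rot: [180.0, 0.0, -90.6]
wrist_force: [-0.6, -0.6, -0.8]
opening: 0.0277
grasp_force: 59.5
```

Request:
arm_command(series=[[0,0,0.01,0],[0,0,0.02,0],[0,0,0.03,0],[0,0,0.036,0],[0,0,0.036,0]])

```text
time: 40.4
ee_pos: [0.5396, 0.1666, 0.1014]
tcp_rot: [179.9, -0.0, -90.5]
wrist_force: [0.1, -0.1, -0.3]
opening: 0.0276
grasp_force: 59.5
```

Request:
arm_command(series=[[0,0,0.002,0],[0,0,0.003,0],[0,0,0.004,0],[0,0,0.005,0],[0,0,0.005,0]])

```text
time: 40.9
ee_pos: [0.5401, 0.1667, 0.0975]
tcp_rot: [180.0, 0.0, -90.5]
wrist_force: [1.1, -0.1, -0.3]
opening: 0.0277
grasp_force: 59.5
```

Request:
arm_command(series=[[0,0,0.0003,0],[0,0,0.0006,0],[0,0,0.0008,0],[0,0,0.0008,0],[0,0,0.0008,0]])

```text
time: 41.4
ee_pos: [0.5401, 0.1667, 0.0973]
tcp_rot: [-180.0, 0.0, -90.5]
wrist_force: [-3.3, -1.1, 5.4]
opening: 0.0274
grasp_force: 60.0
```

Seated (6 N contact at the original height). Release, then retreat straight up.

Request:
arm_command(series=[[0,0,0,0],[0,0,0,0],[0,0,0,0],[0,0,0,0],[0,0,0,0]], hand=0.08)

```text
time: 41.9
ee_pos: [0.5401, 0.1667, 0.0966]
tcp_rot: [180.0, 0.0, -90.5]
wrist_force: [-0.9, -0.4, -0.0]
opening: 0.08
grasp_force: 0.0
```

Request:
arm_command(series=[[0,0,0,0],[0,0,-0.002,0],[0,0,-0.01,0],[0,0,-0.03,0],[0,0,-0.05,0]])

```text
time: 42.4
ee_pos: [0.5399, 0.1667, 0.1477]
tcp_rot: [180.0, 0.0, -90.5]
wrist_force: [0.5, -0.4, 0.0]
opening: 0.0795
grasp_force: 0.0
```

Request:
arm_command(series=[[0,0,-0.03,0],[0,0,-0.053,0],[0,0,-0.053,0],[0,0,-0.053,0],[0,0,-0.053,0]])

```text
time: 42.9
ee_pos: [0.5398, 0.1666, 0.1989]
tcp_rot: [179.9, -0.0, -90.5]
wrist_force: [-0.1, -0.2, 0.2]
opening: 0.0801
grasp_force: 0.0
```

Run:
```python
from h import *
im,K,M,C,c=cam('wrist'); o=bot.get_obs(); print(o['time'],o['ee_pos'],o['wrist_force'],o['opening'])
b=cv2.imread('pics/w3.png'); b=cv2.resize(b,(512,384),interpolation=cv2.INTER_AREA)
t=b[165:225,232:285]; q=cv2.matchTemplate(im[145:245,212:305],t,cv2.TM_CCOEFF_NORMED); _,v,_,l=cv2.minMaxLoc(q); print(v,l[0]-20,l[1]-20)
hsv=cv2.cvtColor(im,cv2.COLOR_BGR2HSV)
m=cv2.inRange(hsv,(80,80,40),(100,255,255)); m[:,:230]=0;m[:,290:]=0;m[:160]=0;m[230:]=0
ys,xs=np.where(m>0); print(xs.min(),xs.max(),ys.min(),ys.max())
```

```text
42.95 [0.53971859 0.16657932 0.19867924] [ 0.03419413 -0.40778307 -0.38334785] 0.07999054624901741
0.9816639423370361 -1 1
241 273 173 220
```

The driver stands as it did before pickup: the match score is 0.98, within 1 px. The gripper is clear, so I'm handing in.

```bash
python3 -c "
from workcell import bot
print(bot.job_done())"
```

```text
the job is handed in; nothing more can be done
None
```

I turned the brass fastener about 1.20 rad clockwise (measured by camera), past the 1.1 rad locked mark without meeting the stop; the flat screwdriver is back upright in its hole, fully down, and I handed the job in at about 43 s.

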